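# Snap open the tablet-tube stand and pack the hung-up tablets home

### The job

Lift the orange bar of the folded tube stand until it snaps over centre and stays fully open, with the tube leaning. Then take the green-handled rod, push the three orange tablets that hang in the tube down until they sit firmly on the white stack below (a definite press at the bottom, but without crushing them), put the rod back upright in its white holder, foot on the bottom, and let go. Leave the jars, cartons and other things around undisturbed.

Things in the scene. Friction and masses are not known exactly. Their poses are not given: they have to be found in the camera images.
- stand: White base plate of the folding tube stand, 200 x 124 x 12 mm, fixed to the counter. Origin: centre of its underside on the counter; its x axis points from its front edge (the lifting end) to the hinge end, z up. A steel post with the strut stands on its -y side, 70 mm high.
- panel (a joint): Stand's panel (165 x 80 mm, carries the tube): 0 folded flat, 1.10 rad fully open at its stop; its front end rises and swings towards the hinge end. A sprung side strut (-y side) throws it over centre: resists with up to 0.9 N m, falls shut below about 0.55 rad, snaps open by itself beyond about 0.72 and stays. Let go before the stop, so that the bar is free to snap.
- stand_hinge (a point): Middle of the hinge pin, 24 mm above the counter, at the far end of the base; the hinge line runs along the stand's y axis.
- lift_bar (a point): Centre of the graspable part of the orange lifting bar, round, 12 mm thick, parallel to the hinge line, standing out on the stand's +y side from the panel's front corner (free 30 mm towards the panel, 25 mm beyond). 155 mm from the hinge pin along the panel, 10 mm above it in the panel's z; 34 mm above the counter when folded. It can turn between fingers that follow its arc.
- tube_mouth (a point): Centre of the clear tube's open mouth (bore 27 mm, outside 31 mm, 125 mm deep), on the panel. Its x axis points down the tube's centre line, y along the hinge line. 147 mm from the hinge pin along the panel, 16 mm above it in the panel's z. Open, the tube leans 27 degrees from vertical, mouth towards the stand's front. The panel reaches 18 mm beyond the mouth, 20 mm or more from the centre line.
- hung_tablets (a joint): Distance in m the three orange tablets (25 mm across, 18 mm thick together) have been pushed down the tube: 0 to 0.015 at the start, 0.035 when seated on the white stack. About 4 N slides them (the stack stands on a spring seat that gives 0.2 mm per N); they stay where left; 10 to 20 N seats them firmly, over 40 N crushes them. The stack's height varies: when seated, their upper face lies 54 to 79 mm below the mouth.
- rod_handle (a point): Centre of the round green handle (22 mm diameter, 45 mm long) of the steel packing rod, a loose thing of about 70 g standing upright in its holder and leaning in it by up to 7 degrees. The z axis points along the rod from foot to handle.
- rod_tip (a point): Centre of the rod's flat foot; the rod is 14 mm in diameter, and the foot lies 132.5 mm below the handle's centre (handle's lower end 110 mm above the foot).
- holder_mouth (a point): Centre of the mouth of the round hole (18 mm wide with a 3 mm bevel, 65 mm deep) in the top of the white rod holder, a fixed block 70 x 70 x 75 mm. The mouth is 75 mm above the counter, the bottom of the hole 10 mm above the counter.
Things that resemble listed ones, but are neither listed nor needed, are in the scene too. What is shaped like the part that bears holder_mouth but purple is not meant. There is more than one size of the part that bears rod_handle; the job needs the smaller.

How it is judged:
By the outcome, as a careful person would: the job done as asked, in the order asked, and still so for the second after the job is handed in, with the robot touching nothing.
It also fails if it takes over 72 s, if anything falls off the work surface, if the arm or the gripper's body presses on something with over 40 N, if the wrist force passes 120 N, or if a joint passes its speed limit or range.

### The arm

A 7-joint arm with a two-finger parallel gripper is mounted at the origin on the work surface. World frame = base frame: x ahead of the robot, y to its left, z up, the work surface at z = 0. Lengths are in m, angles in rad, forces in N, time in s.
With the tool pointing down it reaches from about 0.425 to 0.925 m from the base axis. Payload 6.8 kg.
Tool frame: the origin (TCP) lies midway between the tips of the shut fingers; the grasp point (between the pads) lies 19 mm behind it; z points along the fingers, y is the line along which they close (so a half turn about z gives the same grasp; the last joint's range is limited). The gripper opens to 85 mm and grips with 20 to 120 N. Pads are 22 mm wide; open, the fingers measure 114 mm over their backs; the gripper's body (76 mm by 85 mm) begins 54 mm behind the grasp point. The pads swing forward as they close: fully open they stand 13 mm farther back than shut.
Start: joints at [-1.441, 0.477, 0.022, 1.555, -0.011, 1.109, -0.083], TCP at [0.159, 0.656, 0.231] pointing down, gripper open.
Joint ranges: [-2.96, 2.96], [-0.34, 2.1], [-1.41, 1.46], [0.24, 2.44], [-1.37, 4.51], [0.17, 1.92], [-2.96, 2.96]. Speed limits (rad/s): [2.39, 2.39, 3.14, 3.14, 3.14, 3.14, 3.14].

### API

Orientations are given as a rotation vector (axis times angle).
In Python, from bench import r gives the robot as it stands. The module is installed in compiled form; this text tells all that it offers.
- The arm moves only by the tool apply_moves, never from a script. Its argument "rows" is a list of rows, each a list of 6 numbers: the shift along the tool's x, y, z scaled (see below), then the turn, a rotation vector about the tool's x, y, z scaled (see below). A call has 1 to 5 rows; each row is the pose to reach, as a shift and turn from the pose commanded when the call began, along the tool's axes at that moment; what a row does not reach only later rows make up. The controller multiplies each number of a shift by 0.25 m and each number of a turn by 90 degrees. A row lasts 1/8 s, in which the tool goes at most 62.5 mm and 10.7 degrees, less where a joint would pass 70% of its speed; a pose out of reach is approached as far as the arm can. A call with a number of a shift or a turn outside -1 to 1 is refused whole. A call with a gripper value outside its range is refused whole. "claw" is the opening, from 0 (shut) to 1 (fully open), set as the call begins (left out, the last holds). The fingers move at their own pace and stop on an object; "newtons" is the grip in N (left out, the last holds). Time passes only in rows, so rows that repeat a pose let the fingers close. It gives the time, the measured TCP pose, the force, the opening and the grip force at its end, in the units of the state.
- r.get_obs(): the state, without advancing time (a new reading comes with each control period).
- r.grab_frame(name): name is "side" or "top" or "wrist"; returns a dict with "pixels" (384x512x3 uint8, red, green, blue), "intrinsics" (3x3 intrinsics, pixels), "eye" and "attitude" of the camera in the world. Camera axes: x right, y up, looking along -z (the intrinsics and any distortion apply to the point x, -y, -z); pixel columns grow to the right and rows downward; lengths in m; the calibration is good to about 2 mm. A picture is of the moment at which its call begins. There is no depth.
- r.hand_in(): hands the job in; it is judged then, once.
Trained networks look in a picture, given as the dict that the camera call returned (one of the last four; its "shot" number tells which), for a name from the list of things; names that differ only in an ending like _2 or _b are one class to them, and where a whole thing is asked for, a point or a joint stands for the part that bears it (a point fixed in the world has none). Each returns a list of dicts, best first, with "conf" (0 to 1); they miss things now and then, are a little off and sometimes report something else, mostly with a low value. They report only what shows in the picture. A call takes as long as a camera call. They do not tell look-alikes from the thing itself.
- r.search_frame(picture, thing): "rect" ([left, top, width, height] in pixels, round what is visible of it).
- r.outline_of(picture, thing): "pixels" (384x512 bool, what is visible of it) and "rect" ([left, top, width, height] in pixels, round what is visible of it).
- r.landmark_of(picture, thing): "point" ([column, row] in pixels: a listed point, or the origin of a listed thing).
The state is a dict: "clock": time; "joints": joint angles; "qvel": joint speeds; "tau": joint torques, N m; "tcp_pos": TCP position; "orientation": TCP orientation; "contact_force": force on the tool from outside, world axes, zero at the start; "moment": the same for the moment, N m; "grip_width": finger opening in m; "gripper_force": force on a finger pad.
Only numpy, scipy, OpenCV 4.12 (cv2) and the standard library are available. Lean on these libraries where they do the work, as an engineer would, in place of code of your own. Each camera call takes 0.05 s, during which the arm holds its last target. There are 200 camera calls.

## Working session

There is one attempt and no reset: what is moved stays moved. The work goes in short steps, Python scripts to look and compute and a tool call to move; the robot and the scene stay as the last step left them, time stands still between calls to the robot, and variables do not carry over. Pictures are saved under pics/ and viewed, at most 12 in all, crops included, and the job is handed in when it is done.

Besides the shell and the picture viewer there is one more tool, called after "Emit:" as name(argument=value, ...), one argument or row to a line, values as JSON. apply_moves: Moves the arm, as the interface text tells. Its arguments: {"type":"object","properties":{"rows":{"type":"array","items":{"type":"array","items":{"type":"number"}}},"claw":{"type":"number"},"newtons":{"type":"number"}},"required":["rows"]}

```bash
mkdir -p pics; cat > h.py <<'E'
import numpy as np, cv2
from scipy.spatial.transform import Rotation as R
from bench import r
def att(a):
    a=np.array(a,float)
    return a if a.shape==(3,3) else R.from_rotvec(a).as_matrix()
def ray(p,uv):
    K=np.array(p["intrinsics"]); v=np.linalg.solve(K,[uv[0],uv[1],1.]); v=np.array([v[0],-v[1],-v[2]])
    d=att(p["attitude"])@v; return np.array(p["eye"],float),d/np.linalg.norm(d)
def proj(p,X):
    c=att(p["attitude"]).T@(np.array(X,float)-np.array(p["eye"])); c=np.array([c[0],-c[1],-c[2]])
    q=np.array(p["intrinsics"])@c; return q[:2]/q[2]
def onz(p,uv,z):
    e,d=ray(p,uv); return e+d*(z-e[2])/d[2]
def tri(obs):
    A=np.zeros((3,3));b=np.zeros(3)
    for p,uv in obs:
        e,d=ray(p,uv); M=np.eye(3)-np.outer(d,d); A+=M;b+=M@e
    X=np.linalg.solve(A,b); return X,[np.round(proj(p,X)-uv,1) for p,uv in obs]
def save(p,n): cv2.imwrite("pics/"+n,cv2.cvtColor(p["pixels"],cv2.COLOR_RGB2BGR))
def rel(pos,rot=None):
    """row numbers to reach TCP pos (world) from the current pose; rot = 3x3 target"""
    o=r.get_obs(); T=att(o["orientation"]); s=T.T@(np.array(pos)-o["tcp_pos"])/0.25
    w=np.zeros(3) if rot is None else R.from_matrix(T.T@rot).as_rotvec()/(np.pi/2)
    return np.round(np.r_[s,w],3).tolist()
E
cat > a.py <<'E'
from h import *
o=r.get_obs(); print({k:np.round(v,3).tolist() for k,v in o.items()})
for c in ["side","top","wrist"]:
    p=r.grab_frame(c); save(p,c+"0.png"); print(c,np.round(p["eye"],3),np.round(p["attitude"],3).tolist(),np.round(p["intrinsics"],1).tolist(),[k for k in p])
    for t in ["stand","stand_hinge","lift_bar","tube_mouth","rod_handle","rod_tip","holder_mouth"]:
        print(t,[(np.round(k["point"],1).tolist(),round(k["conf"],2)) for k in r.landmark_of(p,t)])
E
python3 a.py; python3 -c "
import cv2,numpy as np
a=cv2.imread('pics/top0.png');b=cv2.imread('pics/side0.png')
"
```

```text
{'clock': 0.0, 'joints': [-1.441, 0.478, 0.022, 1.556, -0.012, 1.109, -0.083], 'qvel': [0.001, 0.001, -0.001, -0.001, -0.001, 0.0, 0.0], 'tau': [0.0, -59.645, 1.608, -28.12, 0.012, 0.009, -0.0], 'tcp_pos': [0.159, 0.655, 0.23], 'orientation': [-0.373, -3.119, 0.003], 'contact_force': [0.349, 0.835, 0.437], 'moment': [0.041, -0.002, 0.02], 'gripper_force': 0.0, 'grip_width': 0.085}
side [ 0.268 -0.599  0.715] [0.811, -0.231, -0.557] [[434.5, 0.0, 256.9], [0.0, 434.5, 188.9], [0.0, 0.0, 1.0]] ['pixels', 'intrinsics', 'eye', 'attitude', 'shot']
stand [([247.1, 205.7], 0.58)]
stand_hinge [([275.8, 180.8], 0.94)]
lift_bar [([202.0, 193.9], 0.82)]
tube_mouth [([228.6, 201.7], 0.61)]
rod_handle [([270.7, 270.9], 0.69), ([244.8, 242.9], 0.59)]
rod_tip [([270.6, 331.6], 0.85)]
holder_mouth [([307.2, 254.2], 0.89), ([245.0, 267.8], 0.73)]
top [ 0.462 -0.042  0.938] [0.171, -0.116, -1.554] [[415.1, 0.0, 256.1], [0.0, 415.1, 195.1], [0.0, 0.0, 1.0]] ['pixels', 'intrinsics', 'eye', 'attitude', 'shot']
stand [([242.7, 193.4], 0.79)]
stand_hinge [([237.6, 151.9], 0.72)]
lift_bar [([213.2, 221.2], 0.8), ([244.3, 217.1], 0.27)]
tube_mouth [([242.5, 215.7], 0.57)]
rod_handle [([344.1, 245.0], 0.61), ([396.6, 252.2], 0.58), ([237.2, 151.7], 0.41)]
rod_tip []
holder_mouth [([358.3, 187.4], 0.86), ([333.7, 246.4], 0.71)]
wrist [0.086 0.675 0.373] [-0.258, -0.204, 1.322] [[326.8, 0.0, 263.5], [0.0, 326.8, 196.2], [0.0, 0.0, 1.0]] ['pixels', 'intrinsics', 'eye', 'attitude', 'shot']
stand []
stand_hinge []
lift_bar []
tube_mouth []
rod_handle []
rod_tip []
holder_mouth []
```

View pics/side0.png

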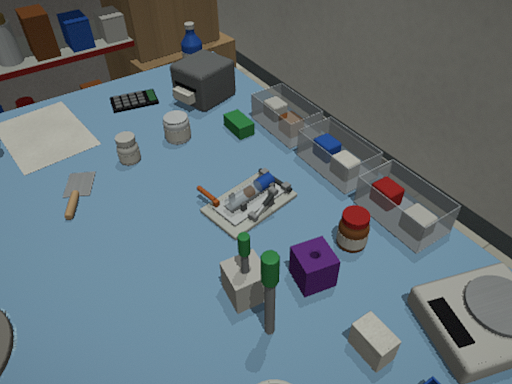

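View pics/top0.png

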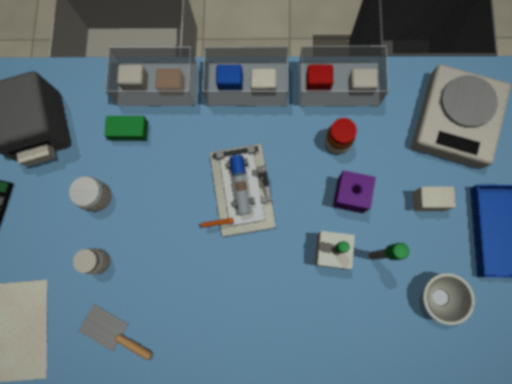

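Side: folded stand around (250,203) with the orange bar at (207,196). The short rod is in the white holder with its handle at (244,243). The tall rod at (270,270) and the purple block at (313,265) are decoys. Top: bar at (215,223), hinge at (237,152), rod handle at (343,247), white holder at (336,250).

```bash
cat > b.py <<'E'
from h import *
s=r.grab_frame("side"); t=r.grab_frame("top")
S={};T={}
sel={"stand":0,"stand_hinge":0,"lift_bar":0,"tube_mouth":0}
for n in ["stand","stand_hinge","lift_bar","tube_mouth","rod_handle","holder_mouth"]:
    a=r.landmark_of(s,n); b=r.landmark_of(t,n)
    ref={"rod_handle":((245,243),(344,246)),"holder_mouth":((245,267),(334,246)),"lift_bar":((202,194),(213,221))}.get(n)
    if ref:
        a=sorted(a,key=lambda k:np.hypot(*(np.array(k["point"])-ref[0]))); b=sorted(b,key=lambda k:np.hypot(*(np.array(k["point"])-ref[1])))
    if a and b:
        X,e=tri([(s,np.array(a[0]["point"])),(t,np.array(b[0]["point"]))]); print(n,X.round(4),e,np.round(a[0]["point"],1),np.round(b[0]["point"],1))
        z={"stand":0,"stand_hinge":.024,"lift_bar":.034,"holder_mouth":.075,"tube_mouth":.04}.get(n)
        if z is not None: print("   onz side",onz(s,a[0]["point"],z).round(4)," top",onz(t,b[0]["point"],z).round(4))
for n in ["stand","rod_handle","holder_mouth","lift_bar"]:
    for nm,p in(("side",s),("top",t)):
        for k in r.outline_of(p,n):
            m=k["pixels"].astype(np.uint8); c,_=cv2.findContours(m,0,2); c=max(c,key=cv2.contourArea); print(n,nm,round(k["conf"],2),k["rect"],cv2.minAreaRect(c))
E
python3 b.py
```

```text
stand [ 0.6512  0.029  -0.008 ] [array([ 0.9, -0.2]), array([-0.4,  0.9])] [248.2 206. ] [241.1 188.1]
   onz side [0.6447 0.0227 0.    ]  top [0.6517 0.0276 0.    ]
stand_hinge [0.7301 0.0294 0.0325] [array([-2.2,  0.6]), array([ 1. , -2.1])] [278.6 179.8] [239.1 153.5]
   onz side [0.7415 0.0361 0.024 ]  top [0.7276 0.0322 0.024 ]
lift_bar [0.5678 0.0925 0.0163] [array([ 1.3, -0.3]), array([-0.5,  1.3])] [203.  197.1] [211.4 221.8]
   onz side [0.5572 0.0759 0.034 ]  top [0.5687 0.0889 0.034 ]
tube_mouth [0.5824 0.015  0.0439] [array([-1.5,  0.3]), array([ 0.6, -1.4])] [227.3 204.7] [244.2 216.8]
   onz side [0.5876 0.0176 0.04  ]  top [0.5798 0.0165 0.04  ]
rod_handle [ 0.5112 -0.1739  0.1412] [array([-0.2,  0.1]), array([ 0.1, -0.2])] [242.7 244.5] [340.3 247. ]
holder_mouth [ 0.512  -0.1748  0.077 ] [array([-1.2,  0.3]), array([ 0.4, -1. ])] [245.6 267.4] [335.2 249.3]
   onz side [ 0.515  -0.1742  0.075 ]  top [ 0.5101 -0.1743  0.075 ]
stand side 0.86 [194.9, 168.7, 103.9, 70.0] ((242.33709716796875, 193.32626342773438), (67.72433471679688, 89.02628326416016), 54.60520172119140
[... 1038 characters left out ...]
.5, 39.2] ((334.58416748046875, 250.15843200683594), (38.20942687988281, 35.62232971191406), 5.710592269897461)
holder_mouth top 0.8 [335.8, 169.5, 42.5, 42.7] ((354.53997802734375, 192.22000122070312), (38.18376541137695, 39.88082504272461), 8.130102157592773)
holder_mouth top 0.72 [201.2, 150.0, 68.3, 78.5] ((231.52362060546875, 189.6008758544922), (70.1978530883789, 66.85789489746094), 84.95755004882812)
lift_bar side 0.67 [197.9, 174.7, 87.5, 50.8] ((240.61692810058594, 188.88140869140625), (55.767982482910156, 65.80622100830078), 51.709835052490234)
lift_bar top 0.92 [202.4, 152.5, 65.3, 78.2] ((231.99658203125, 189.4586181640625), (70.505615234375, 65.85506439208984), 85.2363510131836)
```

```bash
cat > c.py <<'E'
from h import *
for n in("side","top"):
    p=r.grab_frame(n); a=p["pixels"]; h=cv2.cvtColor(a,cv2.COLOR_RGB2HSV)
    m=((h[...,0]<14)&(h[...,1]>140)&(h[...,2]>70)).astype(np.uint8)
    c0=(203,196) if n=="side" else (215,223)
    w=np.zeros_like(m); w[c0[1]-22:c0[1]+22,c0[0]-24:c0[0]+24]=1; m*=w
    nn,l,st,ce=cv2.connectedComponentsWithStats(m); i=1+np.argmax(st[1:,4]); ys,xs=np.where(l==i)
    q=np.c_[xs,ys].astype(float); mu=q.mean(0); d=np.linalg.svd(q-mu,full_matrices=False)[2][0]; t=(q-mu)@d
    e=[mu+d*t.min(),mu+d*t.max()]; E=[onz(p,x,.034) for x in e]
    print(n,len(xs),np.round(e,1).tolist(),np.round(E,4).tolist(),"len",np.linalg.norm(E[1]-E[0]),"az",np.degrees(np.arctan2(*(E[1]-E[0])[1::-1])))
    if n=="top":
        m=((h[...,1]<70)&(h[...,2]>110)).astype(np.uint8); w=np.zeros_like(m); w[140:240,205:280]=1
        m=cv2.morphologyEx(m*w,cv2.MORPH_CLOSE,np.ones((7,7)))
        c=max(cv2.findContours(m,0,2)[0],key=cv2.contourArea); b=cv2.boxPoints(cv2.minAreaRect(c)); print(b.round(1).tolist()); B=np.array([onz(p,x,.012) for x in b])
        print(B.round(4).tolist(),B.mean(0).round(4),[(np.linalg.norm(B[i]-B[i-1]).round(4),np.degrees(np.arctan2(*(B[i]-B[i-1])[1::-1])).round(1)) for i in range(4)])
E
python3 c.py
```

```text
side 119 [[197.8, 186.3], [217.9, 204.1]] [[0.5646, 0.1156, 0.034], [0.5739, 0.0366, 0.034]] len 0.07953738246648714 az -83.33666814952544
top 101 [[231.2, 220.1], [201.9, 224.5]] [[0.5729, 0.0454, 0.034], [0.5625, 0.1096, 0.034]] len 0.06501900277489117 az 99.26724425207605
[[192.6999969482422, 153.39999389648438], [262.1000061035156, 141.8000030517578], [276.5, 228.10000610351562], [207.10000610351562, 239.60000610351562]]
[[0.7307, 0.1413, 0.012], [0.7595, -0.0198, 0.012], [0.5589, -0.0545, 0.012], [0.5311, 0.1003, 0.012]] [0.6451 0.0418 0.012 ] [(np.float64(0.2038), np.float64(11.6)), (np.float64(0.1637), np.float64(-79.9)), (np.float64(0.2036), np.float64(-170.2)), (np.float64(0.1573), np.float64(100.2))]
```

```bash
cat >> h.py <<'E'
def Rdown(az,tilt=0):
    """tool y at azimuth az (deg), z down; tilt (deg) leans tool z toward +y azimuth"""
    a=np.radians(az); y=np.array([np.cos(a),np.sin(a),0]); z=np.array([0,0,-1.]); t=np.radians(tilt)
    Y=y*np.cos(t)-z*np.sin(t); Z=z*np.cos(t)+y*np.sin(t); return np.c_[np.cross(Y,Z),Y,Z]
E
python3 -c "
from h import *
print(rel([.34,.40,.23],Rdown(43)),rel([.567,.085,.17],Rdown(9.5)))"
```

```text
[-0.945, -0.825, 0.005, 0.0, 0.0, 0.371] [-2.124, -1.835, 0.245, 0.0, 0.0, 0.743]
```

Emit:
apply_moves(
  rows=[
    [-0.95, -0.83, 0, 0, 0, 0.37],
    [-0.95, -0.83, 0, 0, 0, 0.37],
    [-0.95, -0.83, 0, 0, 0, 0.37],
    [-0.95, -0.83, 0, 0, 0, 0.37],
    [-0.95, -0.83, 0, 0, 0, 0.37],
  ],
)

```text
clock: 3.02
tcp_pos: [0.3403, 0.3991, 0.2316]
orientation: [1.251, 2.882, 0.001]
contact_force: [0.5, 0.0, 0.1]
grip_width: 0.0855
gripper_force: 0.0
```

```bash
python3 -c "
from h import *
print(rel([.50,.18,.2],Rdown(15)))"
```

```text
[-1.077, -0.132, 0.126, 0.0, -0.0, 0.312]
```

Emit:
apply_moves(
  rows=[
    [-1, -0.12, 0.13, 0, 0, 0.31],
    [-1, -0.12, 0.13, 0, 0, 0.31],
    [-1, -0.12, 0.13, 0, 0, 0.31],
    [-1, -0.12, 0.13, 0, 0, 0.31],
    [-1, -0.12, 0.13, 0, 0, 0.31],
  ],
)

```text
clock: 3.65
tcp_pos: [0.4904, 0.1924, 0.1988]
orientation: [1.918, 2.485, -0.001]
contact_force: [-0.6, 1.0, 0.9]
grip_width: 0.0854
gripper_force: 0.0
```

```bash
python3 -c "
from h import *
print(rel([.567,.086,.17],Rdown(9.5)))"
```

```text
[-0.489, 0.188, 0.116, 0.0, 0.001, 0.057]
```

Emit:
apply_moves(
  rows=[
    [-0.49, 0.19, 0.12, 0, 0, 0.06],
    [-0.49, 0.19, 0.12, 0, 0, 0.06],
    [-0.49, 0.19, 0.12, 0, 0, 0.06],
    [-0.49, 0.19, 0.12, 0, 0, 0.06],
  ],
)

```text
clock: 4.15
tcp_pos: [0.5658, 0.0924, 0.1686]
orientation: [-2.024, -2.402, 0.0]
contact_force: [0.1, 0.8, 0.9]
grip_width: 0.0852
gripper_force: 0.0
```

```bash
cat > d.py <<'E'
from h import *
p=r.grab_frame("wrist"); save(p,"w1.png")
for n in["lift_bar","stand_hinge","tube_mouth"]:
    k=r.landmark_of(p,n); print(n,[(np.round(x["point"],1),x["conf"],onz(p,x["point"],{"lift_bar":.034,"stand_hinge":.024,"tube_mouth":.04}[n]).round(4)) for x in k])
h=cv2.cvtColor(p["pixels"],cv2.COLOR_RGB2HSV); m=((h[...,0]<14)&(h[...,1]>140)&(h[...,2]>70)).astype(np.uint8)
nn,l,st,ce=cv2.connectedComponentsWithStats(m)
for i in 1+np.argsort(-st[1:,4])[:3]:
    ys,xs=np.where(l==i); q=np.c_[xs,ys].astype(float); mu=q.mean(0); d=np.linalg.svd(q-mu,full_matrices=False)[2][0]; t=(q-mu)@d
    e=[mu+d*t.min(),mu+d*t.max()]; E=[onz(p,x,.034) for x in e]; print(st[i,4],np.round(e,1).tolist(),np.round(E,4).tolist(),"az",np.degrees(np.arctan2(*(E[1]-E[0])[1::-1])))
print(r.get_obs()["tcp_pos"])
E
python3 d.py
```

```text
lift_bar [(array([265.1, 188.3]), 0.88, array([0.5694, 0.0913, 0.034 ]))]
stand_hinge [(array([425.2, 257.8]), 0.9, array([0.736 , 0.0455, 0.024 ]))]
tube_mouth [(array([272.8, 270.7]), 0.62, array([0.5899, 0.0154, 0.04  ]))]
745 [[263.9, 164.0], [264.5, 235.0]] [[0.5647, 0.1125, 0.034], [0.5765, 0.0471, 0.034]] az -79.7304596207677
[0.5653879  0.09414813 0.16908388]
```

View pics/w1.png

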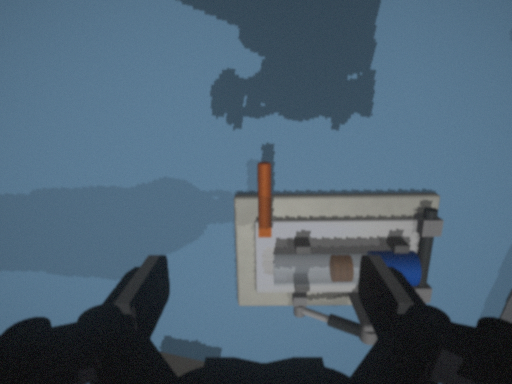

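The orange bar runs from (264,164) to (264,235), with the panel edge at row 221; the networks and the colour fit agree to 3 mm. I'll descend on the bar.

Emit:
apply_moves(
  rows=[
    [0, 0.013, 0.25, 0, 0, 0],
    [0, 0.013, 0.45, 0, 0, 0],
    [0, 0.013, 0.56, 0, 0, 0],
    [0, 0.013, 0.605, 0, 0, 0],
    [0, 0.013, 0.605, 0, 0, 0],
  ],
)

```text
clock: 4.97
tcp_pos: [0.5691, 0.0932, 0.0177]
orientation: [-2.023, -2.403, -0.0]
contact_force: [0.9, 0.1, 1.1]
grip_width: 0.0854
gripper_force: 0.0
```

Emit:
apply_moves(
  rows=[
    [0, 0, 0, 0, 0, 0],
    [0, 0, 0, 0, 0, 0],
    [0, 0, 0, 0, 0, 0],
    [0, 0, 0, 0, 0, 0],
  ],
  claw=0,
  newtons=50,
)

```text
clock: 5.48
tcp_pos: [0.5669, 0.0921, 0.0175]
orientation: [-2.022, -2.4, 0.005]
contact_force: [-18.6, -2.9, 13.3]
grip_width: 0.0128
gripper_force: 9.3
```

Emit:
apply_moves(
  rows=[
    [0, -0.003, -0.062, 0, 0, 0],
    [0, 0.01, -0.122, 0, 0, 0],
    [0, 0.03, -0.181, 0, 0, 0],
    [0, 0.054, -0.238, 0, 0, 0],
    [0, 0.085, -0.292, 0, 0, 0],
  ],
)

```text
clock: 6.1
tcp_pos: [0.5883, 0.096, 0.0912]
orientation: [-2.022, -2.4, 0.005]
contact_force: [-7.1, 0.3, -2.2]
grip_width: 0.0101
gripper_force: 48.6
```

Emit:
apply_moves(
  rows=[
    [0, 0.032, -0.051, 0, 0, 0],
    [0, 0.073, -0.098, 0, 0, 0],
    [0, 0.118, -0.14, 0, 0, 0],
    [0, 0.167, -0.178, 0, 0, 0],
    [0, 0.185, -0.19, 0, 0, 0],
  ],
)

```text
clock: 6.72
tcp_pos: [0.6381, 0.105, 0.1421]
orientation: [2.023, 2.402, 0.008]
contact_force: [-2.7, 2.3, 6.2]
grip_width: 0.01
gripper_force: 51.0
```

Emit:
apply_moves(
  rows=[
    [0, 0, 0, 0, 0, 0],
    [0, 0, 0, 0, 0, 0],
    [0, 0, 0, 0, 0, 0],
    [0, 0, 0, 0, 0, 0],
  ],
  claw=1,
)

```text
clock: 7.22
tcp_pos: [0.6348, 0.1035, 0.1375]
orientation: [-2.024, -2.401, 0.003]
contact_force: [-0.5, 0.6, 0.3]
grip_width: 0.0812
gripper_force: 0.0
```

Emit:
apply_moves(
  rows=[
    [0, 0.04, -0.2, 0, 0, 0],
    [0, 0.06, -0.45, 0, 0, 0],
    [0, 0.06, -0.55, 0, 0, 0],
    [0, 0.06, -0.55, 0, 0, 0],
  ],
)

```text
clock: 7.72
tcp_pos: [0.6512, 0.1062, 0.2774]
orientation: [2.024, 2.401, 0.004]
contact_force: [-0.3, 0.4, -0.9]
grip_width: 0.0854
gripper_force: 0.0
```

```bash
cat > e.py <<'E'
from h import *
s=r.grab_frame("side"); t=r.grab_frame("top"); save(s,"s2.png"); save(t,"t2.png")
cv2.imwrite("pics/both2.png",np.vstack([cv2.resize(cv2.cvtColor(s["pixels"][120:330,150:400],cv2.COLOR_RGB2BGR),None,fx=1.42,fy=1.42),cv2.resize(cv2.cvtColor(t["pixels"][120:330,150:400],cv2.COLOR_RGB2BGR),None,fx=1.42,fy=1.42)]))
for n in["lift_bar","tube_mouth","stand_hinge","rod_handle"]:
    a=r.landmark_of(s,n); b=r.landmark_of(t,n); print(n,[np.round(x["point"],1).tolist()+[round(x["conf"],2)] for x in a],[np.round(x["point"],1).tolist()+[round(x["conf"],2)] for x in b])
    if a and b: print(tri([(s,np.array(a[0]["point"])),(t,np.array(b[0]["point"]))]))
E
python3 e.py
```

```text
lift_bar [] [[194.6, 163.7, 0.56]]
tube_mouth [[255.9, 143.2, 0.85]] [[230.7, 158.3, 0.59]]
(array([0.67889185, 0.03750131, 0.15841576]), [array([-0.1,  0. ]), array([ 0. , -0.1])])
stand_hinge [[277.0, 178.8, 0.56]] [[236.4, 153.2, 0.69], [230.8, 158.3, 0.63]]
(array([0.73076406, 0.03594972, 0.03088609]), [array([-1.9,  0.5]), array([ 0.9, -1.9])])
rod_handle [[245.7, 243.0, 0.92], [270.3, 270.7, 0.7]] [[344.6, 247.9, 0.7], [398.7, 250.2, 0.64]]
(array([ 0.51088426, -0.18101407,  0.15146336]), [array([-1.4,  0.3]), array([ 0.5, -1.2])])
```

View pics/both2.png

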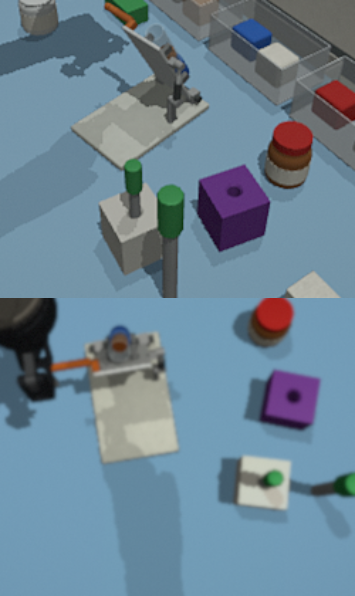

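The panel stands fully open, with the mouth triangulated at (0.679, 0.038, 0.158). The short rod is in the white holder, slightly leaning. I'll go to it.

Emit:
apply_moves(
  rows=[
    [-1, -0.75, 0.03, 0, 0, 0],
    [-1, -0.75, 0.03, 0, 0, 0],
    [-1, -0.75, 0.03, 0, 0, 0],
    [-1, -0.75, 0.03, 0, 0, 0],
    [-1, -0.75, 0.03, 0, 0, 0],
  ],
)

```text
clock: 8.85
tcp_pos: [0.5071, -0.1734, 0.2682]
orientation: [2.024, 2.402, 0.001]
contact_force: [0.6, -1.6, 0.4]
grip_width: 0.0854
gripper_force: 0.0
```

Emit:
apply_moves(
  rows=[
    [-0.02, 0, 0.0, 0, 0, 0],
    [-0.02, 0, 0, 0, 0, 0],
  ],
)

```text
clock: 9.1
tcp_pos: [0.5094, -0.1766, 0.2682]
orientation: [2.025, 2.402, 0.001]
contact_force: [0.4, -0.1, 0.3]
grip_width: 0.0856
gripper_force: 0.0
```

```bash
cat > f.py <<'E'
from h import *
o=r.get_obs(); print(o["tcp_pos"],o["orientation"])
W=r.grab_frame("wrist"); s=r.grab_frame("side"); t=r.grab_frame("top"); save(W,"w3.png")
for n in["rod_handle","holder_mouth"]:
    L=[(p,[np.array(k["point"]) for k in r.landmark_of(p,n)]) for p in (W,s,t)]
    g=np.array([.511,-.176,.1425 if n=="rod_handle" else .075])
    obs=[]
    for p,k in L:
        if k:
            q=min(k,key=lambda x:np.hypot(*(x-proj(p,g))))
            if np.hypot(*(q-proj(p,g)))<30: obs.append((p,q)); print(n,q.round(1),"expected",proj(p,g).round(1),"onz",onz(p,q,g[2]).round(4))
    print(tri(obs))
E
python3 f.py
```

```text
[ 0.50938776 -0.17657002  0.26815607] [2.02489039e+00 2.40169942e+00 9.76964103e-04]
rod_handle [262.3 188.7] expected [263. 189.] onz [ 0.5104 -0.1759  0.1425]
rod_handle [345.7 246.3] expected [341.6 246.9] onz [ 0.5122 -0.1838  0.1425]
(array([ 0.51512364, -0.19597307,  0.07283036]), [array([1.3, 0.5]), array([-0.1,  0.7])])
holder_mouth [244.1 270.1] expected [244.3 269.1] onz [ 0.5095 -0.1778  0.075 ]
holder_mouth [334.3 248.4] expected [336.  248.8] onz [ 0.5119 -0.1725  0.075 ]
(array([ 0.51212256, -0.17342824,  0.06835322]), [array([ 0.1, -0. ]), array([-0. ,  0.1])])
```

View pics/w3.png

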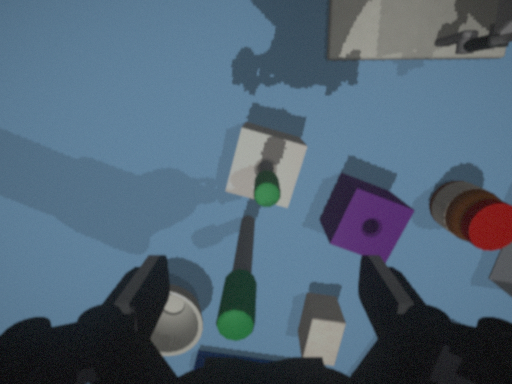

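```bash
cat > g.py <<'E'
from h import *
from scipy.optimize import least_squares
P=[r.grab_frame(n) for n in("wrist","side","top")]
g=np.array([.511,-.178,.1425]); M=[];obs=[]
for p in P:
    h=cv2.cvtColor(p["pixels"],cv2.COLOR_RGB2HSV); m=((h[...,0]>45)&(h[...,0]<80)&(h[...,1]>120)&(h[...,2]>40)).astype(np.uint8)
    nn,l,st,ce=cv2.connectedComponentsWithStats(m); j=[i for i in range(1,nn) if st[i,4]>25]; i=min(j,key=lambda i:np.hypot(*(ce[i]-proj(p,g))))
    M.append(l==i); obs.append((p,ce[i])); print(ce[i].round(1),st[i,:].tolist())
# model: silhouette of cylinder r=11, len 45: hull centroid + second axis extents
a=np.linspace(0,2*np.pi,24,endpoint=False)
def hull(p,c,ax):
    u=np.cross(ax,[1,0,0]);u/=np.linalg.norm(u);v=np.cross(ax,u)
    X=[c+s*.0225*ax+.011*(np.cos(t)*u+np.sin(t)*v) for s in(-1,1) for t in a]
    return cv2.convexHull(np.array([proj(p,x) for x in X],np.float32))
def feat(p,c,ax):
    H=hull(p,c,ax); m=cv2.moments(H); A=m["m00"]; return np.array([m["m10"]/A,m["m01"]/A])
def model(q):
    foot=np.array([q[0],q[1],.011]); ax=np.array([q[2],q[3],1.]);ax/=np.linalg.norm(ax); return foot,ax,foot+.1325*ax
corners=np.array([[248,125],[306,143],[289,207],[226,191]],float); hc=np.mean([onz(P[0],c,.075) for c in corners],0); print("holder centre wrist",hc.round(4))
def res(q):
    f,ax,c=model(q); return np.r_[np.concatenate([(feat(p,c,ax)-o)/1.0 for p,o in obs]),(q[:2]-HC[:2])/.002]
for HC in (hc,np.array([.512,-.175,.075])):
    s=least_squares(res,[HC[0],HC[1],0,0]); f,ax,c=model(s.x); print("foot",f.round(4),"lean deg",np.degrees(s.x[2:]).round(1),"handle",c.round(4),"res",s.fun.round(1))
E
python3 g.py
```

```text
[266.6 194.3] [255, 183, 24, 24, 451]
[243.6 243.8] [238, 232, 12, 25, 264]
[342.5 246.8] [336, 243, 14, 9, 99]
holder centre wrist [ 0.5145 -0.1712  0.075 ]
foot [ 0.5137 -0.1775  0.011 ] lean deg [-0.   0.4] handle [ 0.5136 -0.1765  0.1435] res [-0.5 -1.5  0.8 -0.  -0.3 -1.5 -0.4 -3.2]
foot [ 0.5119 -0.1764  0.011 ] lean deg [ 0.7 -0.3] handle [ 0.5135 -0.1772  0.1435] res [-0.8 -0.8  0.9  0.3  0.  -1.4 -0.1 -0.7]
```

Emit:
apply_moves(
  rows=[
    [0, 0.016, 0.2, 0, 0, 0],
    [0, 0.016, 0.4, 0, 0, 0],
    [0, 0.016, 0.52, 0, 0, 0],
    [0, 0.016, 0.575, 0, 0, 0],
    [0, 0.016, 0.575, 0, 0, 0],
  ],
)

```text
clock: 10.32
tcp_pos: [0.5129, -0.176, 0.1241]
orientation: [-2.024, -2.402, 0.001]
contact_force: [-0.2, -0.4, 0.0]
grip_width: 0.0851
gripper_force: 0.0
```

Emit:
apply_moves(
  rows=[
    [0, 0, 0, 0, 0, 0],
    [0, 0, 0, 0, 0, 0],
    [0, 0, 0, 0, 0, 0],
    [0, 0, 0, 0, 0, 0],
  ],
  claw=0,
  newtons=90,
)

```text
clock: 10.82
tcp_pos: [0.5131, -0.1761, 0.125]
orientation: [2.024, 2.402, 0.001]
contact_force: [-1.4, -0.2, 4.9]
grip_width: 0.02
gripper_force: 87.6
```

Emit:
apply_moves(
  rows=[
    [0, 0, -0.08, 0, 0, 0],
    [0, 0, -0.24, 0, 0, 0],
    [0, 0, -0.44, 0, 0, 0],
    [0, 0, -0.62, 0, 0, 0],
    [0, 0, -0.68, 0, 0, 0],
  ],
)

```text
clock: 11.45
tcp_pos: [0.514, -0.1765, 0.2971]
orientation: [2.022, 2.4, 0.004]
contact_force: [-0.0, 0.7, -1.4]
grip_width: 0.0201
gripper_force: 88.1
```

Emit:
apply_moves(
  rows=[
    [0, 0, 0, 0, 0, 0],
    [0, 0, 0, 0, 0, 0],
  ],
)

```text
clock: 11.7
tcp_pos: [0.5121, -0.1754, 0.2925]
orientation: [-2.022, -2.401, 0.002]
contact_force: [-0.1, 0.5, -1.2]
grip_width: 0.0202
gripper_force: 88.1
```

```bash
cat > k.py <<'E'
from h import *
o=r.get_obs(); T=att(o["orientation"]); print(o["tcp_pos"].round(4) if hasattr(o["tcp_pos"],"round") else o["tcp_pos"],o["contact_force"])
s=r.grab_frame("side"); t=r.grab_frame("top"); g=np.array(o["tcp_pos"])+T@[0,0,.1155]
im=[]
for p,n in((s,"s"),(t,"t")):
    u=proj(p,g); print(n,"expected tip",u.round(1),"landmark",[(np.round(k["point"],1).tolist(),round(k["conf"],2)) for k in r.landmark_of(p,"rod_tip")],"tcp",proj(p,o["tcp_pos"]).round(1))
    x,y=[int(v) for v in u]; x0=max(0,min(432,x-40));y0=max(0,min(304,y-50)); print("crop",x0,y0)
    im.append(cv2.resize(cv2.cvtColor(p["pixels"][y0:y0+80,x0:x0+80],cv2.COLOR_RGB2BGR),(400,400),interpolation=cv2.INTER_CUBIC))
cv2.imwrite("pics/tip.png",np.hstack(im))
a=[k for k in r.landmark_of(s,"holder_mouth")]; b=r.landmark_of(t,"holder_mouth")
for p,L in((s,a),(t,b)): print("holder",[(np.round(k["point"],1),onz(p,k["point"],.075).round(4)) for k in L])
E
python3 k.py
```

```text
[ 0.5121 -0.1754  0.2925] [-0.06443242  0.49960781 -1.19243023]
s expected tip [242.4 230.9] landmark [([242.9, 232.4], 0.84), ([269.9, 331.5], 0.68)] tcp [239.8 178.4]
crop 202 180
t expected tip [344.4 245.3] landmark [([344.6, 244.8], 0.51)] tcp [357.6 240.4]
crop 304 195
holder [(array([245.9, 270. ]), array([ 0.5123, -0.1794,  0.075 ])), (array([310.7, 254.4]), array([ 0.6322, -0.2172,  0.075 ]))]
holder [(array([333. , 247.7]), array([ 0.5133, -0.1698,  0.075 ])), (array([354.9, 187.2]), array([ 0.6406, -0.218 ,  0.075 ])), (array([345.1, 244.2]), array([ 0.5207, -0.1947,  0.075 ]))]
```

View pics/tip.png

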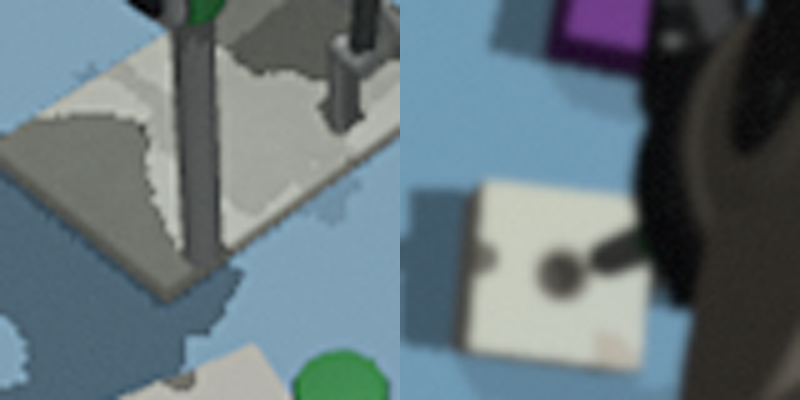

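The foot shows at side pixel (243,232), matching the expected (242,231), so the rod is aligned with the tool. The holder hole is at top pixel (336,250).

```bash
python3 -c "
from h import *
print(rel([.6025,.0242,.322],Rdown(10,27)),rel([.513,-.1755,.322]))"
```

```text
[0.728, 0.49, -0.114, -0.301, 0.001, -0.003] [0.002, 0.001, -0.114, 0.0, 0.0, 0.0]
```

Emit:
apply_moves(
  rows=[
    [0.1, 0.07, -0.114, -0.03, 0, 0],
    [0.3, 0.2, -0.114, -0.12, 0, 0],
    [0.5, 0.34, -0.114, -0.22, 0, 0],
    [0.68, 0.46, -0.114, -0.3, 0, 0],
    [0.73, 0.49, -0.114, -0.3, 0, 0],
  ],
)

```text
clock: 12.62
tcp_pos: [0.6012, 0.0282, 0.3216]
orientation: [1.796, 2.142, 0.514]
contact_force: [-0.7, -1.1, -0.3]
grip_width: 0.0199
gripper_force: 88.4
```

Emit:
apply_moves(
  rows=[
    [0, 0, 0, 0, 0, 0],
    [0, 0, 0, 0, 0, 0],
  ],
)

```text
clock: 12.88
tcp_pos: [0.6031, 0.0227, 0.323]
orientation: [1.802, 2.134, 0.511]
contact_force: [-0.5, -0.2, -0.4]
grip_width: 0.0202
gripper_force: 88.4
```

```bash
cat > m.py <<'E'
from h import *
o=r.get_obs(); T=att(o["orientation"]); tcp=np.array(o["tcp_pos"]); print(tcp.round(4),T[:,2].round(3),o["contact_force"])
s=r.grab_frame("side"); t=r.grab_frame("top"); M=np.array([.681,.038,.161]); foot=tcp+.1155*T[:,2]
print("foot",foot.round(4),"perp err",np.round(T.T@(M-foot),4))
im=[];D={}
for p,n in((s,"side"),(t,"top")):
    k=r.landmark_of(p,"tube_mouth"); f=r.landmark_of(p,"rod_tip")
    print(n,"mouth",[(np.round(x["point"],1).tolist(),round(x["conf"],2)) for x in k],"exp",proj(p,M).round(1),"tip",[(np.round(x["point"],1).tolist(),round(x["conf"],2)) for x in f],"exp",proj(p,foot).round(1))
    u=proj(p,(M+foot)/2); x0,y0=int(u[0])-40,int(u[1])-40; print("crop",x0,y0)
    im.append(cv2.resize(cv2.cvtColor(p["pixels"][y0:y0+80,x0:x0+80],cv2.COLOR_RGB2BGR),(400,400),interpolation=cv2.INTER_CUBIC))
cv2.imwrite("pics/mouth.png",np.hstack(im))
E
python3 m.py
```

```text
[0.6031 0.0227 0.323 ] [ 0.447  0.075 -0.891] [-0.5000901  -0.18440441 -0.44392457]
foot [0.6547 0.0313 0.22  ] perp err [ 0.0022 -0.0027  0.0648]
side mouth [([257.5, 141.3], 0.68)] exp [256.5 141.8] tip [([269.7, 333.4], 0.81), ([248.4, 126.8], 0.73)] exp [247.1 124.1]
crop 211 93
top mouth [([235.1, 160.6], 0.83)] exp [230.4 156.8] tip [] exp [230.6 162. ]
crop 190 119
```

View pics/mouth.png

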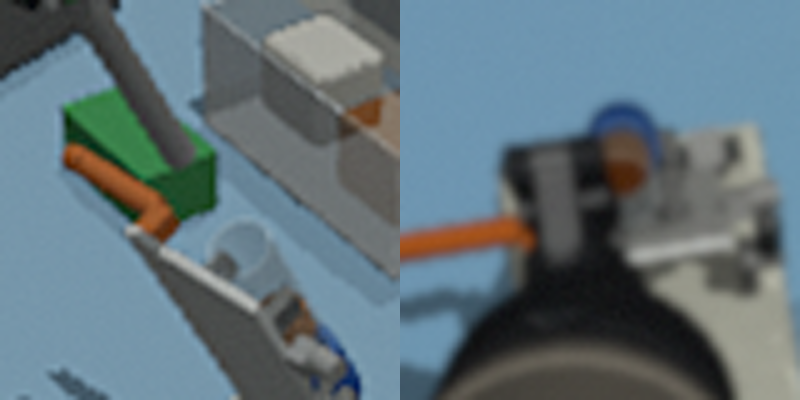

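```bash
python3 -c "
from h import *
o=r.get_obs(); T=att(o['orientation']); tcp=np.array(o['tcp_pos']); p=r.grab_frame('top'); s=r.grab_frame('side')
for n,x in (('tcp',[0,0,0]),('fingers +y tip',[0,.025,0]),('finger+y 60 back',[0,.035,-.06]),('foot',[0,0,.1155])): print(n,proj(p,tcp+T@x).round(1),proj(s,tcp+T@x).round(1))
a=np.array([.4471,.0788,-.8910]); M=np.array([.681,.038,.161])
for d in (0,.05,.1,.125): print('axis',d,proj(p,M+a*d).round(1),proj(s,M+a*d).round(1))
x=r.outline_of(p,'tube_mouth')
H=np.array([.734,.0475,.024]); print('hinge',proj(p,H),proj(s,H),'bar open',proj(p,[.734-.155*.4536*.985+.0089*.985-.0122,.0475-.0613*.1736+.069,.024+.138+.0045]))
h=cv2.cvtColor(p['pixels'],cv2.COLOR_RGB2HSV)
for n,m in (('blue',(h[...,0]>105)&(h[...,0]<130)&(h[...,1]>130)),('orange',(h[...,0]<14)&(h[...,1]>110)&(h[...,2]>60))):
    w=np.zeros(m.shape,bool); w[130:180,190:260]=1; nn,l,st,ce=cv2.connectedComponentsWithStats((m&w).astype(np.uint8)); print(n,[(ce[i].round(1).tolist(),st[i].tolist()) for i in range(1,nn) if st[i,4]>10])
"
```

```text
tcp [228.2 177.5] [223.5  87.4]
fingers +y tip [225.4 161.6] [232.5  77.5]
finger+y 60 back [222.7 163.3] [222.6  50.1]
foot [229.8 162.2] [246.7 123.9]
axis 0 [230.4 156.8] [256.5 141.8]
axis 0.05 [230.8 152.2] [264.1 153.7]
axis 0.1 [231.2 148.1] [271.1 164.6]
axis 0.125 [231.4 146.2] [274.4 169.8]
hinge [232.51418778 150.74936716] [273.36339345 178.40637599] bar open [194.72285027 165.71948296]
blue [([233.9, 142.4], [228, 140, 13, 6, 47])]
orange [([234.2, 153.4], [230, 150, 9, 8, 45]), ([202.6, 166.1], [190, 162, 26, 9, 117])]
```

```bash
cat > n.py <<'E'
from h import *
o=r.get_obs(); T=att(o["orientation"]); tcp=np.array(o["tcp_pos"]); p=r.grab_frame("wrist"); s=r.grab_frame("side"); t=r.grab_frame("top")
foot=tcp+.1155*T[:,2]; M=np.array([.681,.038,.161])
print("foot",proj(p,foot).round(1),"M",proj(p,M).round(1),"lm tip",[np.round(k["point"],1).tolist() for k in r.landmark_of(p,"rod_tip")],"lm mouth",[(np.round(k["point"],1).tolist(),k["conf"]) for k in r.landmark_of(p,"tube_mouth")])
u=proj(p,(foot+M)/2); x0=int(np.clip(u[0]-75,0,362)); y0=int(np.clip(u[1]-75,0,234)); print("crop",x0,y0)
cv2.imwrite("pics/w4.png",cv2.resize(cv2.cvtColor(p["pixels"][y0:y0+150,x0:x0+150],cv2.COLOR_RGB2BGR),(600,600),interpolation=cv2.INTER_CUBIC))
E
python3 n.py
```

```text
foot [261.9 193. ] M [259.4 174.3] lm tip [[260.1, 192.5]] lm mouth [([264.0, 179.3], 0.6)]
crop 185 107
```

View pics/w4.png

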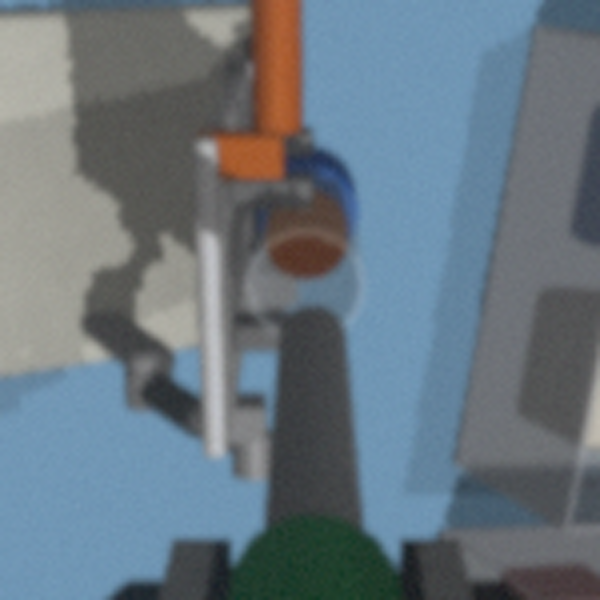

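Wrist crop: the mouth ring centre is near (262,179), the rod foot at (261,190) and the orange tablets at (262,170). The mouth lies about 5 mm further towards −y than I assumed, so I'll re-triangulate.

```bash
cat > q.py <<'E'
from h import *
o=r.get_obs(); T=att(o["orientation"]); tcp=np.array(o["tcp_pos"]); P={n:r.grab_frame(n) for n in("wrist","side","top")}
X,e=tri([(P["wrist"],np.array([262,179.])),(P["side"],np.array([259,142.])),(P["top"],np.array([233.8,158.]))]); print(X.round(4),e)
X2,e=tri([(P["wrist"],np.array([262,179.])),(P["side"],np.array([259,142.]))]); print(X2.round(4),e)
foot=tcp+.1155*T[:,2]
for X in (X,X2): print("in tool axes foot->M (mm)",(T.T@(X-foot)*1000).round(1))
E
python3 q.py
```

```text
[0.6817 0.0323 0.1629] [array([-2. ,  1.5]), array([-0.8,  0.3]), array([-0.6, -1.8])]
[0.6845 0.0337 0.1615] [array([0.1, 0. ]), array([-0.,  0.])]
in tool axes foot->M (mm) [-5.9 -2.1 62.9]
in tool axes foot->M (mm) [-5.  -0.  65.5]
```

Emit:
apply_moves(
  rows=[
    [-0.022, -0.004, 0.06, 0, 0, 0],
    [-0.022, -0.004, 0.14, 0, 0, 0],
    [-0.022, -0.004, 0.22, 0, 0, 0],
    [-0.022, -0.004, 0.28, 0, 0, 0],
    [-0.022, -0.004, 0.3, 0, 0, 0],
  ],
)

```text
clock: 14.35
tcp_pos: [0.6363, 0.025, 0.2545]
orientation: [1.8, 2.137, 0.511]
contact_force: [0.2, -0.1, -0.8]
grip_width: 0.0202
gripper_force: 88.4
```

```bash
cat > n2.py <<'E'
from h import *
o=r.get_obs(); T=att(o["orientation"]); tcp=np.array(o["tcp_pos"]); print("F tool",(T.T@o["contact_force"]).round(2))
p=r.grab_frame("wrist"); s=r.grab_frame("side")
foot=tcp+.1155*T[:,2]; print("foot",foot.round(4),proj(p,foot).round(1),proj(s,foot).round(1))
a=p["pixels"][107:257,185:335]; u=proj(s,foot); x0,y0=int(u[0])-40,int(u[1])-40; print(x0,y0); b=s["pixels"][y0:y0+80,x0:x0+80]
cv2.imwrite("pics/in.png",cv2.cvtColor(np.hstack([cv2.resize(x,(400,400),interpolation=cv2.INTER_CUBIC) for x in(a,b)]),cv2.COLOR_RGB2BGR))
E
python3 n2.py
```

```text
F tool [-0.12 -0.24  0.81]
foot [0.6878 0.0338 0.1515] [261.8 193. ] [260.3 145.2]
220 105
```

View pics/in.png

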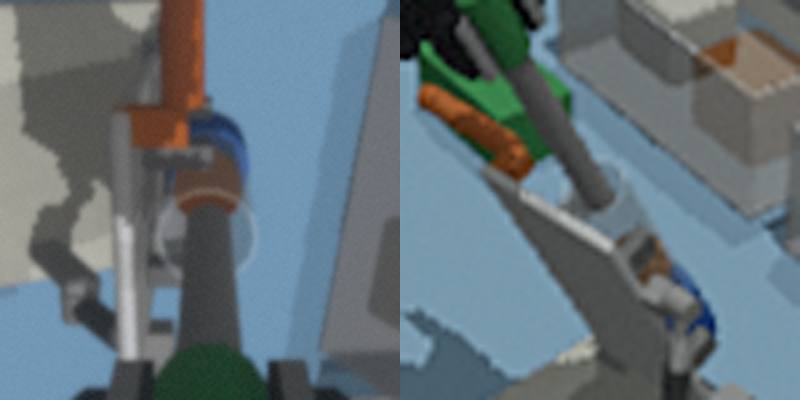

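Wrist (left): the rod at column 210 is centred in the ring (160–258). Side (right): the foot is inside the mouth, with no force. I'll push down in steps.

Emit:
apply_moves(
  rows=[
    [0, 0, 0.02, 0, 0, 0],
    [0, 0, 0.05, 0, 0, 0],
    [0, 0, 0.08, 0, 0, 0],
    [0, 0, 0.11, 0, 0, 0],
    [0, 0, 0.13, 0, 0, 0],
  ],
)

```text
clock: 15.08
tcp_pos: [0.651, 0.0274, 0.2259]
orientation: [1.8, 2.136, 0.512]
contact_force: [-0.1, 0.4, -0.9]
grip_width: 0.0203
gripper_force: 88.4
```

Emit:
apply_moves(
  rows=[
    [0, 0, 0.01, 0, 0, 0],
    [0, 0, 0.02, 0, 0, 0],
    [0, 0, 0.03, 0, 0, 0],
    [0, 0, 0.03, 0, 0, 0],
  ],
)

```text
clock: 15.58
tcp_pos: [0.6543, 0.028, 0.2198]
orientation: [1.8, 2.136, 0.513]
contact_force: [0.3, 0.8, -0.8]
grip_width: 0.0204
gripper_force: 88.4
```

Emit:
apply_moves(
  rows=[
    [0, 0, 0.01, 0, 0, 0],
    [0, 0, 0.02, 0, 0, 0],
    [0, 0, 0.02, 0, 0, 0],
  ],
)

```text
clock: 15.95
tcp_pos: [0.6567, 0.0284, 0.2155]
orientation: [1.799, 2.136, 0.513]
contact_force: [-1.3, -0.4, 1.7]
grip_width: 0.0204
gripper_force: 88.4
```

Emit:
apply_moves(
  rows=[
    [0, 0, 0.01, 0, 0, 0],
    [0, 0, 0.02, 0, 0, 0],
    [0, 0, 0.02, 0, 0, 0],
  ],
)

```text
clock: 16.32
tcp_pos: [0.659, 0.0288, 0.211]
orientation: [1.799, 2.136, 0.513]
contact_force: [-0.5, -0.2, 1.4]
grip_width: 0.0202
gripper_force: 88.4
```

Emit:
apply_moves(
  rows=[
    [0, 0, 0.01, 0, 0, 0],
    [0, 0, 0.02, 0, 0, 0],
    [0, 0, 0.03, 0, 0, 0],
    [0, 0, 0.03, 0, 0, 0],
  ],
)

```text
clock: 16.82
tcp_pos: [0.6623, 0.0294, 0.2042]
orientation: [1.799, 2.136, 0.513]
contact_force: [-0.5, 0.5, 1.3]
grip_width: 0.0203
gripper_force: 88.5
```

Emit:
apply_moves(
  rows=[
    [0, 0, 0.008, 0, 0, 0],
    [0, 0, 0.016, 0, 0, 0],
    [0, 0, 0.016, 0, 0, 0],
  ],
)

```text
clock: 17.2
tcp_pos: [0.664, 0.0297, 0.2007]
orientation: [1.799, 2.136, 0.513]
contact_force: [-0.3, -0.3, 1.6]
grip_width: 0.02
gripper_force: 88.5
```

Emit:
apply_moves(
  rows=[
    [0, 0, 0.006, 0, 0, 0],
    [0, 0, 0.012, 0, 0, 0],
    [0, 0, 0.012, 0, 0, 0],
  ],
)

```text
clock: 17.58
tcp_pos: [0.6653, 0.0299, 0.198]
orientation: [1.799, 2.136, 0.513]
contact_force: [-0.3, 0.0, 3.6]
grip_width: 0.0199
gripper_force: 88.5
```

Emit:
apply_moves(
  rows=[
    [0, 0, 0.006, 0, 0, 0],
    [0, 0, 0.012, 0, 0, 0],
    [0, 0, 0.012, 0, 0, 0],
  ],
)

```text
clock: 17.95
tcp_pos: [0.6667, 0.0301, 0.1953]
orientation: [1.799, 2.136, 0.513]
contact_force: [0.3, -0.1, 3.3]
grip_width: 0.02
gripper_force: 88.5
```

Emit:
apply_moves(
  rows=[
    [0, 0, 0.006, 0, 0, 0],
    [0, 0, 0.01, 0, 0, 0],
    [0, 0, 0.01, 0, 0, 0],
  ],
)

```text
clock: 18.32
tcp_pos: [0.6677, 0.0302, 0.1935]
orientation: [1.8, 2.136, 0.513]
contact_force: [-4.4, -0.7, 8.8]
grip_width: 0.02
gripper_force: 88.6
```

Emit:
apply_moves(
  rows=[
    [0, 0, 0.004, 0, 0, 0],
    [0, 0, 0.008, 0, 0, 0],
    [0, 0, 0.008, 0, 0, 0],
  ],
)

```text
clock: 18.7
tcp_pos: [0.6685, 0.0302, 0.1923]
orientation: [1.8, 2.136, 0.514]
contact_force: [-8.6, -0.5, 14.4]
grip_width: 0.0204
gripper_force: 89.9
```

Emit:
apply_moves(
  rows=[
    [0, 0, 0, 0, 0, 0],
    [0, 0, 0, 0, 0, 0],
  ],
)

```text
clock: 18.95
tcp_pos: [0.6684, 0.0302, 0.1923]
orientation: [1.8, 2.136, 0.514]
contact_force: [-9.0, -1.5, 13.6]
grip_width: 0.0198
gripper_force: 89.9
```

Emit:
apply_moves(
  rows=[
    [0, 0, -0.05, 0, 0, 0],
    [0, 0, -0.18, 0, 0, 0],
    [0, 0, -0.36, 0, 0, 0],
    [0, 0, -0.54, 0, 0, 0],
    [0, 0, -0.6, 0, 0, 0],
  ],
)

```text
clock: 19.58
tcp_pos: [0.6009, 0.0185, 0.3269]
orientation: [1.799, 2.135, 0.516]
contact_force: [0.2, -0.3, -0.9]
grip_width: 0.0201
gripper_force: 88.2
```

```bash
python3 -c "
from h import *
o=r.get_obs(); T=att(o['orientation']); print(o['tcp_pos'],o['contact_force'])
t=r.grab_frame('top');s=r.grab_frame('side');foot=np.array(o['tcp_pos'])+.1155*T[:,2]
print('tip side',[np.round(k['point'],1).tolist() for k in r.landmark_of(s,'rod_tip')],'exp',proj(s,foot).round(1))
print('hole top', onz(t,[336.4,249.6],.075).round(4))
print(rel([.512,-.176,.33],Rdown(10)),'from above')
"
```

```text
[0.60092452 0.01849469 0.32694201] [ 0.15524319 -0.3228005  -0.9493737 ]
tip side [[246.3, 122.4], [268.8, 331.2]] exp [247.3 123.6]
hole top [ 0.5095 -0.1767  0.075 ]
[-0.709, -0.422, -0.239, 0.3, 0.0, -0.002] from above
```

Emit:
apply_moves(
  rows=[
    [-0.12, -0.07, -0.05, 0.03, 0, 0],
    [-0.3, -0.18, -0.11, 0.11, 0, 0],
    [-0.5, -0.3, -0.17, 0.21, 0, 0],
    [-0.66, -0.39, -0.22, 0.29, 0, 0],
    [-0.709, -0.422, -0.239, 0.3, 0, -0.002],
  ],
)

```text
clock: 20.35
tcp_pos: [0.5121, -0.1785, 0.3283]
orientation: [-2.023, -2.402, 0.008]
contact_force: [0.1, 0.0, -0.0]
grip_width: 0.0203
gripper_force: 88.2
```

Emit:
apply_moves(
  rows=[
    [0, 0, 0, 0, 0, 0],
    [0, 0, 0, 0, 0, 0],
  ],
)

```text
clock: 20.6
tcp_pos: [0.5123, -0.1746, 0.3295]
orientation: [-2.018, -2.407, -0.001]
contact_force: [0.4, -0.2, -1.3]
grip_width: 0.0202
gripper_force: 88.2
```

```bash
cat > v.py <<'E'
from h import *
o=r.get_obs(); T=att(o["orientation"]); tcp=np.array(o["tcp_pos"]); foot=tcp+.1155*T[:,2]; print(tcp.round(4),T[:,2].round(4),o["contact_force"])
for n in("wrist","side","top"):
    p=r.grab_frame(n); f=r.landmark_of(p,"rod_tip"); h=r.landmark_of(p,"holder_mouth")
    print(n,"tip",[np.round(k["point"],1).tolist() for k in f],"exp",proj(p,foot).round(1),"mouth",[(np.round(k["point"],1).tolist(),onz(p,k["point"],.075).round(4).tolist(),round(k["conf"],2)) for k in h])
print(rel([.512,-.176,.215],Rdown(10)))
E
python3 v.py
```

```text
[ 0.5123 -0.1746  0.3295] [-1.e-04  6.e-04 -1.e+00] [ 0.38993738 -0.21158542 -1.31239218]
wrist tip [[245.5, 209.2], [264.7, 191.3]] exp [261.  192.7] mouth [([258.7, 160.0], [0.5086, -0.1752, 0.075], 0.98), ([352.1, 210.1], [0.6382, -0.2185, 0.075], 0.95)]
side tip [[241.2, 211.7], [270.6, 331.5]] exp [241.6 214.9] mouth [([238.1, 149.4], [0.691, 0.1363, 0.075], 0.72), ([311.1, 251.6], [0.637, -0.2124, 0.075], 0.63), ([245.1, 271.6], [0.5092, -0.1816, 0.075], 0.61)]
top tip [] exp [347.7 243.7] mouth [([335.9, 247.1], [0.5146, -0.1758, 0.075], 0.85), ([359.6, 187.9], [0.6391, -0.2278, 0.075], 0.57)]
[0.001, -0.001, 0.462, 0.0, 0.0, -0.0]
```

Emit:
apply_moves(
  rows=[
    [-0.006, -0.003, 0.12, 0, 0, 0],
    [-0.006, -0.003, 0.28, 0, 0, 0],
    [-0.006, -0.003, 0.42, 0, 0, 0],
    [-0.006, -0.003, 0.49, 0, 0, 0],
    [-0.006, -0.003, 0.505, 0, 0, 0],
  ],
)

```text
clock: 21.68
tcp_pos: [0.5115, -0.178, 0.2036]
orientation: [-2.02, -2.405, 0.002]
contact_force: [0.3, -0.5, -0.3]
grip_width: 0.0198
gripper_force: 88.2
```

```bash
cat > v2.py <<'E'
from h import *
o=r.get_obs(); T=att(o["orientation"]); tcp=np.array(o["tcp_pos"]); foot=tcp+.1155*T[:,2]; print(tcp.round(4),foot.round(4),o["contact_force"])
im=[]
for n in("wrist","side"):
    p=r.grab_frame(n); u=proj(p,foot); H=proj(p,[.5115,-.176,.075]); x0,y0=int(u[0])-30,int(u[1])-30; print(n,u.round(1),H.round(1),"crop",x0,y0)
    im.append(cv2.resize(p["pixels"][y0:y0+60,x0:x0+60],(400,400),interpolation=cv2.INTER_CUBIC))
cv2.imwrite("pics/hole.png",cv2.cvtColor(np.hstack(im),cv2.COLOR_RGB2BGR))
E
python3 v2.py
```

```text
[ 0.5115 -0.178   0.2036] [ 0.5114 -0.1781  0.0881] [ 0.26017753 -0.48470051 -0.28380436]
wrist [261.  192.7] [261.6 186. ] crop 230 162
side [244.9 265.3] [244.5 268.9] crop 214 235
```

View pics/hole.png

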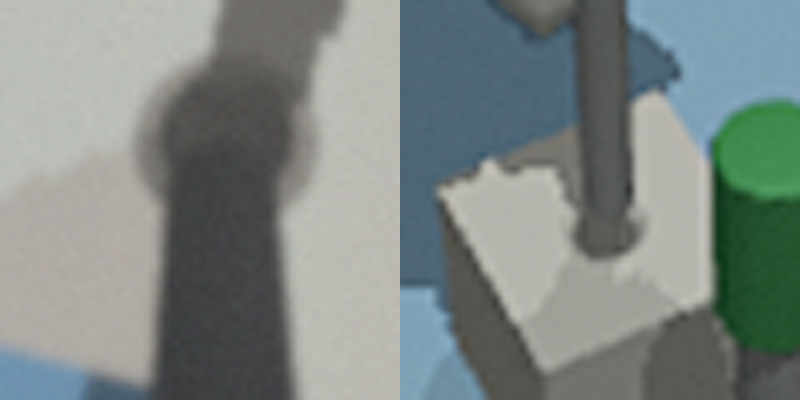

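Wrist: the rod end sits about 1 mm left of the bevel ring's centre (column 229 of 400). Side: the rod is over the hole. I'll lower it with a small correction.

Emit:
apply_moves(
  rows=[
    [0.005, 0.004, 0.02, 0, 0, 0],
    [0.005, 0.004, 0.04, 0, 0, 0],
    [0.005, 0.004, 0.06, 0, 0, 0],
    [0.005, 0.004, 0.08, 0, 0, 0],
    [0.005, 0.004, 0.08, 0, 0, 0],
  ],
)

```text
clock: 22.4
tcp_pos: [0.5122, -0.1766, 0.1836]
orientation: [-2.02, -2.405, 0.002]
contact_force: [0.2, 0.6, -0.3]
grip_width: 0.0201
gripper_force: 88.2
```

Emit:
apply_moves(
  rows=[
    [0, 0, 0.04, 0, 0, 0],
    [0, 0, 0.09, 0, 0, 0],
    [0, 0, 0.14, 0, 0, 0],
    [0, 0, 0.18, 0, 0, 0],
    [0, 0, 0.2, 0, 0, 0],
  ],
)

```text
clock: 23.02
tcp_pos: [0.5121, -0.1767, 0.1332]
orientation: [-2.02, -2.405, 0.002]
contact_force: [0.4, -0.0, -0.1]
grip_width: 0.02
gripper_force: 88.2
```

Emit:
apply_moves(
  rows=[
    [0, 0, 0.01, 0, 0, 0],
    [0, 0, 0.02, 0, 0, 0],
    [0, 0, 0.02, 0, 0, 0],
  ],
)

```text
clock: 23.4
tcp_pos: [0.5126, -0.1767, 0.1292]
orientation: [2.02, 2.405, -0.0]
contact_force: [-0.2, 0.5, -0.3]
grip_width: 0.0206
gripper_force: 88.2
```

Emit:
apply_moves(
  rows=[
    [0, 0, 0.006, 0, 0, 0],
    [0, 0, 0.012, 0, 0, 0],
    [0, 0, 0.012, 0, 0, 0],
  ],
)

```text
clock: 23.78
tcp_pos: [0.5124, -0.1767, 0.126]
orientation: [2.02, 2.405, -0.001]
contact_force: [-0.4, 0.2, -0.0]
grip_width: 0.0205
gripper_force: 88.2
```

Emit:
apply_moves(
  rows=[
    [0, 0, 0.004, 0, 0, 0],
    [0, 0, 0.006, 0, 0, 0],
    [0, 0, 0.006, 0, 0, 0],
  ],
)

```text
clock: 24.15
tcp_pos: [0.5126, -0.1769, 0.125]
orientation: [2.02, 2.405, -0.0]
contact_force: [-1.6, 0.3, 5.8]
grip_width: 0.0203
gripper_force: 89.0
```

Foot on the bottom (5.8 N up). I'll release and retreat.

Emit:
apply_moves(
  rows=[
    [0, 0, 0, 0, 0, 0],
    [0, 0, 0, 0, 0, 0],
    [0, 0, 0, 0, 0, 0],
    [0, 0, 0, 0, 0, 0],
  ],
  claw=1,
)

```text
clock: 24.65
tcp_pos: [0.5125, -0.1767, 0.1245]
orientation: [2.02, 2.405, -0.001]
contact_force: [0.1, -0.1, 0.8]
grip_width: 0.0854
gripper_force: 0.0
```

Emit:
apply_moves(
  rows=[
    [0, 0, -0.1, 0, 0, 0],
    [0, 0, -0.3, 0, 0, 0],
    [0, 0, -0.5, 0, 0, 0],
    [0, 0, -0.65, 0, 0, 0],
    [0, 0, -0.65, 0, 0, 0],
  ],
)

```text
clock: 25.28
tcp_pos: [0.5141, -0.1773, 0.29]
orientation: [2.017, 2.402, 0.005]
contact_force: [-0.8, 0.5, -0.9]
grip_width: 0.0853
gripper_force: 0.0
```

```bash
python3 -c "
from h import *
s=r.grab_frame('side');t=r.grab_frame('top')
f=lambda p:cv2.resize(p['pixels'][110:310,170:420],(500,400),interpolation=cv2.INTER_CUBIC)[:, :400]
cv2.imwrite('pics/end.png',cv2.cvtColor(np.hstack([f(s),f(t)]),cv2.COLOR_RGB2BGR))
print([np.round(k['point'],1).tolist() for k in r.landmark_of(s,'rod_handle')],[np.round(k['point'],1).tolist() for k in r.landmark_of(s,'tube_mouth')],'exp mouth',proj(s,[.684,.0335,.1615]).round(1))
"
```

```text
[[268.5, 268.5], [246.9, 244.5]] [[255.1, 139.5]] exp mouth [258.8 142.2]
```

View pics/end.png

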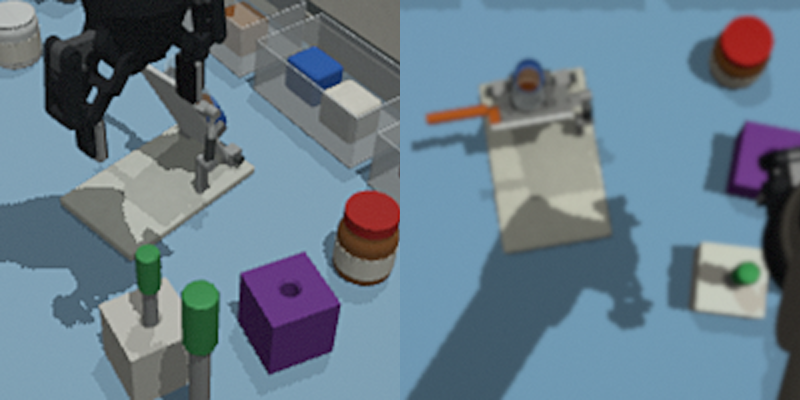

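The rod is back upright in the white holder (handle at (148,270) left), the stand is open, and nothing else has moved. Handing in.

```bash
python3 -c "
from bench import r
print(r.hand_in())"
```

```text
the job is handed in; nothing more can be done
None
```

I handed the job in at about 25 s on the robot clock: the stand snapped fully open, the tablets were pressed onto the stack at about 17 N, and the rod is back upright in its white holder, foot on the bottom, and released. The surrounding things look undisturbed in the last pictures; the hand-in gave no verdict.

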